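# Tip two sample tubes from a transfer boat into the blue cell of a divided tray

### The arm

A 6-joint arm with a two-finger parallel gripper is mounted at the origin on a cart in front of the work surface, level with it; the furniture and walls round the work are solid. World frame = base frame: x ahead of the robot, y to its left, z up, the work surface at z = 0. Lengths are in m, angles in rad, forces in N, time in s.
With the tool pointing down it reaches from about 0.25 to 0.775 m from the base axis. Payload 4 kg.
Tool frame: the origin (TCP) lies between the finger pads; the fingertips stand 14 mm ahead of it and the grasp point (between the pads) lies 5 mm behind it; z points along the fingers, y is the line along which they close (so a half turn about z gives the same grasp; the last joint's range is limited). The gripper opens to 94 mm and grips with 3 to 60 N. Pads are 16 mm wide; open, the fingers measure 119 mm over their backs; the gripper's body (75 mm by 177 mm) begins 78 mm behind the grasp point.
Start: joints at [1.131, 0.087, 1.371, -0, 1.684, -0.103], TCP at [0.182, 0.519, 0.22] pointing down, gripper open.
Joint ranges: [-3.1, 3.1], [-0.76, 2.03], [0.27, 2.55], [-1.08, 4.22], [0.17, 2.65], [-2.57, 2.57]. Speed limits (rad/s): [2.79, 2.79, 3.14, 3.14, 3.14, 3.14].

### API

Orientations are given as [roll, pitch, yaw] about the fixed x, y, z axes, in that order (R = Rz(yaw) Ry(pitch) Rx(roll)).
In Python, from bench import robot, snapshot gives the robot as it stands.
- The arm moves only by the tool carry_out, never from a script. Its argument "motion" is text: rows parted by semicolons, each of 4 numbers parted by spaces: the shift along the tool's x, y, z each as a share of 0.15 m, from -1 to 1, then the turn about the tool's z as a share of 180 degrees, from -1 to 1. A call has exactly 8 rows; each row is the pose to reach, as a shift and turn from the pose commanded when the call began, along the tool's axes at that moment, turning the shorter way round; what a row does not reach only later rows make up. A row lasts 1/10 s, in which the tool goes at most 50 mm and 8.59 degrees, less where a joint would pass 70% of its speed; a pose out of reach is approached as far as the arm can. A call with a number of a shift or a turn outside -1 to 1 is refused whole. A call with a gripper value outside its range is refused whole. "grip" is the opening, from -1 (shut) to 1 (fully open), set as the call begins (left out, the last holds). The fingers move at their own pace and stop on an object; the grip force is fixed at half the most. Time passes only in rows, so rows that repeat a pose let the fingers close, or fill a call up. It gives the time, the measured TCP pose, the force, the opening and the grip force at its end, in the units of the state.
- robot.get_obs(): the state, without advancing time (a new reading comes with each control period).
- snapshot(name): name is "side" or "top"; returns a dict with "image" (480x640x3 uint8, red, green, blue), "fx", "fy", "cx", "cy" (pixels), "pose" (4x4, takes a point from camera to world coordinates). Camera axes: x right, y up, looking along -z (the intrinsics and any distortion apply to the point x, -y, -z); pixel columns grow to the right and rows downward; lengths in m; the calibration is good to about 2 mm. A picture is of the moment at which its call begins. There is no depth.
- robot.close_job(): hands the job in; it is judged then, once.
The state is a dict: "time": time; "joint_positions": joint angles; "qvel": joint speeds; "joint_torque": joint torques, N m; "tool_pos": TCP position; "ee_rot": TCP orientation; "wrist_force": force on the tool from outside, world axes, zero at the start; "wrist_torque": the same for the moment, N m; "width": finger opening in m; "finger_force": force on a finger pad.
Only numpy, scipy, OpenCV 4.12 (cv2) and the standard library are available. Lean on these libraries where they do the work, as an engineer would, in place of code of your own. Each camera call takes 0.05 s, during which the arm holds its last target. There are 200 camera calls.

### The job

Pick up the aluminium transfer boat by its red handle bar and tip it so that both blue-capped tubes slide out through its open mouth straight into the tray cell that carries the blue clip, without touching the tubes with the gripper and without a tube landing in another cell; both must end lying flat on that cell's floor. Then stand the empty boat level on its green rubber mat again and let go. Leave the orange-capped tube, the beaker, the tape roll and the marker where they are.

Things in the scene. Friction and masses are not known exactly. Their poses are not given: they have to be found in the camera images.
- boat: transfer boat: open-topped aluminium trough 150 long (x) x 62 wide (y) mm, floor 3 mm, walls 3 mm thick and 28 mm high on both sides and at the back (+x end), quite open at the mouth (-x end). Origin: centre of its underside; z up when level. Loose, 0.15 to 0.3 kg. Its x lies within 30 degrees of straight away from the robot at the start, so the mouth looks to the robot.
- boat_lip (a point): middle of the boat's mouth edge, on its floor (in the boat's frame -75, 0, 3 mm). The trough is slippery: the tubes begin to slide at a tilt of roughly 13 to 20 degrees, and slide out briskly at 35 to 45.
- boat_grip (a point): point in the red handle bar on which to close (in the boat's frame 10, 0, 85 mm). The bar bridges the boat crosswise: 12 mm thick along x, 62 mm wide along y, from 61 to 105 mm above the underside, on an upright 12 x 3 mm at each side wall; the tubes slide out beneath it.
- tube_blue1: capped conical sample tube, clear with a blue cap, 125 mm long (x) x 24 mm, 12 g; behaves like a square bar, does not roll; it grips on the tray (friction about 0.6) but slides in the boat (about 0.3). Origin: middle of its length, underside as first laid. Starts lying lengthwise in the boat, beside the other one.
- tube_blue1_mid (a point): centre of that tube
- tube_blue2: the second blue-capped tube, the same as the first
- tube_blue2_mid (a point): centre of that tube
- tray: fixed white tray of three long cells side by side, 188 (x) x 238 (y) x 37 mm high, walls 4 mm. Origin: centre of its underside; the cells run along its x, 78 mm apart along its y. Inside, a cell is 180 x 74 mm, its floor 4 mm and the rim 37 mm above the worktop. The tray's x points away from the robot, within about 15 degrees.
- clip_blue: blue plastic clip on the far (+x) rim of the cell that the tubes must go into; which of the three cells has it varies. Origin: NOT at the clip but in the middle of that cell's floor; axes as the tray's. The clip is a flat tab 46 mm wide, its top 38 mm above the worktop, reaching 31 mm outside the rim and 3 mm into the cell.
- clip_orange: orange plastic clip, the same kind, on the cell with the orange-capped tube; origin in the middle of that cell's floor
- clip_grey: grey plastic clip, the same kind, on the cell that is to stay empty; origin in the middle of that cell's floor
- tube_orange: orange-capped tube of the same size, lying lengthwise in the orange cell from the start; leave it
- tube_orange_mid (a point): centre of the orange-capped tube
- mat: fixed green rubber mat 200 (x) x 120 (y) x 3 mm, on which the boat stands at the start, lengthwise. Origin: centre of its underside.
- beaker: small clear glass beaker, 57 mm wide, 60 mm high, between mat and tray; origin: centre of its underside; leave it
- tape_roll: roll of white tape lying flat, 65 mm wide, 19 mm high; origin: centre of its underside; leave it
- marker: black-capped felt marker 137 mm long (x), lying near the front edge; origin: centre of its underside; leave it
Things that resemble listed ones, but are neither listed nor needed, are in the scene too. Of the things that look like the boat, the largest one is meant. What is shaped like the tube_blue1 but brown is not meant.

How it is judged:
On the way, in this order (a step that is already met when the one before it is completed fails the run):
1. the boat is lifted clear of its mat (underside 50 mm up) with both tubes aboard (height (world z) of boat above 0.05 m and x of tube_blue1_mid in the frame of boat between -0.03 and 0.03 m and y of tube_blue1_mid in the frame of boat between -0.03 and 0.03 m and z of tube_blue1_mid in the frame of boat between 0 and 0.04 m and x of tube_blue2_mid in the frame of boat between -0.03 and 0.03 m and y of tube_blue2_mid in the frame of boat between -0.03 and 0.03 m and z of tube_blue2_mid in the frame of boat between 0 and 0.04 m), for 0.2 s.
2. both blue-capped tubes lie in the cell with the blue clip (x of tube_blue1_mid in the frame of clip_blue between -0.035 and 0.035 m and y of tube_blue1_mid in the frame of clip_blue between -0.03 and 0.03 m and z of tube_blue1_mid in the frame of clip_blue between 0 and 0.02 m and angle between tube_blue1's own x axis and vertical between 1.4 and 1.742 rad and x of tube_blue2_mid in the frame of clip_blue between -0.035 and 0.035 m and y of tube_blue2_mid in the frame of clip_blue between -0.03 and 0.03 m and z of tube_blue2_mid in the frame of clip_blue between 0 and 0.02 m and angle between tube_blue2's own x axis and vertical between 1.4 and 1.742 rad), for 0.2 s.
At the end, for the whole second after the job is handed in: Both blue-capped tubes lie flat (10 deg) and still on the floor of the blue-clip cell, centres within 35 mm (along) and 30 mm (across) of its middle, <20 mm over it; the boat stands level (0.08 rad), still, on the mat, within 60 mm (along) and 45 mm (across) of its middle; the rest is where it was (all of step 2 and linear speed of each of tube_blue1, tube_blue2, boat below 0.03 m/s and x of boat in the frame of mat between -0.06 and 0.06 m and y of boat in the frame of mat between -0.045 and 0.045 m and height (world z) of boat below 0.008 m and angle between boat's own z axis and vertical below 0.08 rad); the robot touches nothing.
It fails at once if a gripper finger touches a blue-capped tube (contact force between the fingers and tube_blue1 above 0.5 N or contact force between the fingers and tube_blue2 above 0.5 N).
It fails at once if a blue-capped tube drops into a cell other than the blue one ((x of tube_blue1_mid in the frame of tray between -0.092 and 0.092 m and y of tube_blue1_mid in the frame of tray between -0.118 and 0.118 m and z of tube_blue1_mid in the frame of tray below 0.03 m and (y of tube_blue1_mid in the frame of clip_blue above 0.041 m or y of tube_blue1_mid in the frame of clip_blue below -0.041 m)) or (x of tube_blue2_mid in the frame of tray between -0.092 and 0.092 m and y of tube_blue2_mid in the frame of tray between -0.118 and 0.118 m and z of tube_blue2_mid in the frame of tray below 0.03 m and (y of tube_blue2_mid in the frame of clip_blue above 0.041 m or y of tube_blue2_mid in the frame of clip_blue below -0.041 m))).
It fails at once if the orange-capped tube, the beaker, the tape roll or the marker is shifted by more than 30 mm (distance of any of tube_orange_mid, beaker, tape_roll, marker from where it was at the start of the episode above 0.03 m).
It also fails if it takes over 56 s, if anything falls off the work surface, if the arm or the gripper's body presses on something with over 40 N, if the wrist force passes 120 N, or if a joint passes its speed limit or range.

## Working session

There is one attempt and no reset: what is moved stays moved. The work goes in short steps, Python scripts to look and compute and a tool call to move; the robot and the scene stay as the last step left them, time stands still between calls to the robot, and variables do not carry over. Pictures are saved under pics/ and viewed, at most 10 in all, crops included, and the job is handed in when it is done.

Besides the shell and the picture viewer there is one more tool, called in YAML: its name, and indented under it one key for each argument. carry_out: Moves the arm, as the interface text tells. Shift numbers are shares of 0.15 m and turn numbers shares of 180 degrees, none past 1 either way. Its arguments: {"type":"object","properties":{"motion":{"type":"string"},"grip":{"type":"number"}},"required":["motion"]}

```bash
mkdir -p pics; cat > h.py <<'E'
import cv2,numpy as np
from bench import robot,snapshot
def shot(n,f):
    s=snapshot(n); cv2.imwrite(f'pics/{f}.png',s['image'][:,:,::-1]); np.savez(f'pics/{f}.npz',**{k:s[k] for k in s}); return s
def ray(s,u,v):
    P=np.array(s['pose']); d=P[:3,:3]@np.array([(u-s['cx'])/s['fx'],-(v-s['cy'])/s['fy'],-1]); return P[:3,3],d
def onz(s,u,v,z):
    o,d=ray(s,u,v); return o+d*(z-o[2])/d[2]
def proj(s,p):
    P=np.array(s['pose']); q=P[:3,:3].T@(np.array(p)-P[:3,3]); return s['cx']+s['fx']*q[0]/-q[2], s['cy']-s['fy']*q[1]/-q[2]
E
python3 - <<'E'
from h import *
for n in('top','side'):
    s=shot(n,n+'0'); print([k for k in s],s['fx'],s['cx'],s['cy'],np.round(s['pose'],3).tolist(), {k:s[k] for k in s if 'dist' in k})
print(robot.get_obs())
E
```

```text
['image', 'fx', 'fy', 'cx', 'cy', 'pose'] 520.621157258062 315.72384507423095 240.84565001981386 [[-0.018, 0.989, -0.144, 0.425], [-1.0, -0.018, 0.004, 0.046], [0.002, 0.144, 0.99, 1.068], [0.0, 0.0, 0.0, 1.0]] {}
['image', 'fx', 'fy', 'cx', 'cy', 'pose'] 434.55196062847364 317.3578015919842 244.4506016593064 [[-0.857, 0.337, -0.391, 0.226], [-0.516, -0.585, 0.626, 0.603], [-0.017, 0.738, 0.674, 0.67], [0.0, 0.0, 0.0, 1.0]] {}
{'time': 0.1, 'joint_positions': array([ 1.13087216e+00,  8.78971225e-02,  1.37206748e+00, -3.45762851e-06,
        1.68361692e+00, -1.03086883e-01]), 'qvel': array([-0.00189782, -0.00091158, -0.00247559, -0.00050863, -0.0003692 ,
        0.0001975 ]), 'joint_torque': array([ 2.46614014e-03, -3.41256022e+01, -3.03300834e+01,  7.20470957e-02,
        3.04638769e-02, -8.75390333e-05]), 'tool_pos': array([0.18157846, 0.51867396, 0.21843053]), 'ee_rot': array([-3.13961399e+00, -2.01245420e-04,  2.80475478e+00]), 'wrist_force': array([-0.2819084 ,  0.63962034,  0.65721395]), 'wrist_torque': array([ 0.04179543, -0.00371537, -0.01856535]), 'finger_force': 0.0, 'width': 0.0940330063939692}
```

View pics/top0.png

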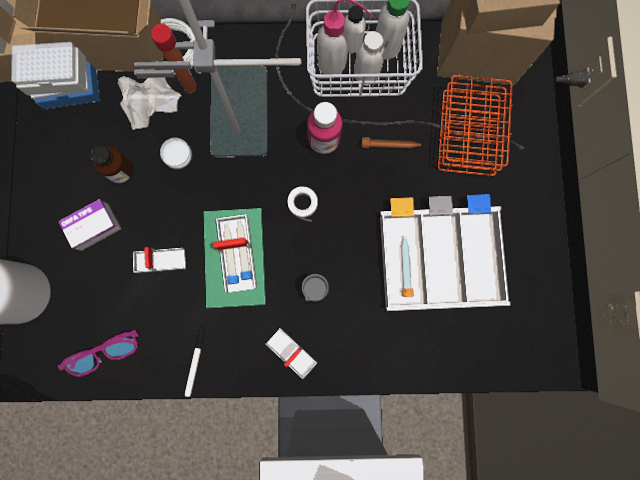

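View pics/side0.png

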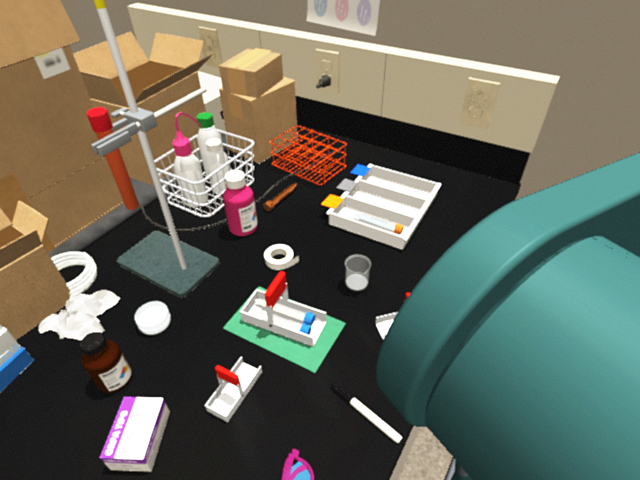

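```bash
python3 - <<'E'
from h import *
s=dict(np.load('pics/top0.npz')); im=s['image']; hsv=cv2.cvtColor(im,cv2.COLOR_RGB2HSV)
def W(pts,z): return np.array([onz(s,u,v,z)[:2] for u,v in pts])
def rect(m,z,name):
    c=max(cv2.findContours(m.astype(np.uint8),0,2)[0],key=cv2.contourArea)[:,0,:]
    w=W(c+0.0,z)
    r=cv2.minAreaRect((w*1000).astype(np.float32)); print(name,np.round(r[0]),np.round(r[1]),round(r[2],1),np.round(cv2.boxPoints(r)).tolist(), 'px',c.mean(0)); return c,w
roi=lambda x0,y0,x1,y1:(lambda m:(m.__setitem__((slice(y0,y1),slice(x0,x1)),True),m)[1])(np.zeros(im.shape[:2],bool))
H,S,V=[hsv[...,i].astype(int) for i in range(3)]
B=roi(195,200,275,315)
red=B&((H<8)|(H>172))&(S>150)&(V>80); rect(red,.105,'bar')
green=B&(H>50)&(H<90)&(S>80); 
rect(B&(V>60),.003,'mat')
white=B&(S<60)&(V>120); rect(cv2.morphologyEx((white|red).astype(np.uint8),3,np.ones((5,5)))>0,.028,'boat')
T=roi(372,205,520,320); rect(cv2.morphologyEx((T&(S<40)&(V>110)).astype(np.uint8),3,np.ones((5,5))),.037,'tray')
C=roi(370,180,520,222)
rect(C&(H>95)&(H<125)&(S>120)&(V>80),.038,'blueclip')
rect(C&(H>12)&(H<30)&(S>150)&(V>100),.038,'oclip')
bk=im[190:320,190:330]; 
a=cv2.resize(bk,None,fx=4,fy=4,interpolation=3)[:,:,::-1]; b=cv2.resize(im[190:320,370:520],None,fx=4,fy=4,interpolation=3)[:,:,::-1]
cv2.imwrite('pics/crop1.png',cv2.resize(np.hstack([a,b]),(800,359)))
for u,v in [(302,202),(315,288)]: print('obst',onz(s,u,v,.03))
E
```

```text
bar [564. 202.] [15. 64.] 6.9 [[552.0, 233.0], [560.0, 170.0], [575.0, 172.0], [567.0, 235.0]] px [227.70967742 243.77419355]
mat [550. 211.] [202. 122.] 2.3 [[447.0, 267.0], [452.0, 146.0], [653.0, 154.0], [648.0, 276.0]] px [235.67741935 254.80645161]
boat [555. 209.] [153.  75.] 7.3 [[474.0, 237.0], [483.0, 162.0], [636.0, 181.0], [626.0, 256.0]] px [235.1884058  252.76811594]
tray [ 541. -213.] [208. 243.] 1.4 [[435.0, -94.0], [440.0, -337.0], [648.0, -332.0], [642.0, -89.0]] px [442.68 253.56]
blueclip [ 647. -289.] [39. 48.] 2.2 [[626.0, -266.0], [628.0, -314.0], [667.0, -312.0], [665.0, -265.0]] px [475.71428571 202.64285714]
oclip [ 642. -134.] [39. 47.] 3.2 [[622.0, -111.0], [624.0, -158.0], [663.0, -156.0], [660.0, -109.0]] px [402.05 207.7 ]
obst [0.65704336 0.06837906 0.03      ]
obst [0.48195355 0.04501486 0.03      ]
```

View pics/crop1.png

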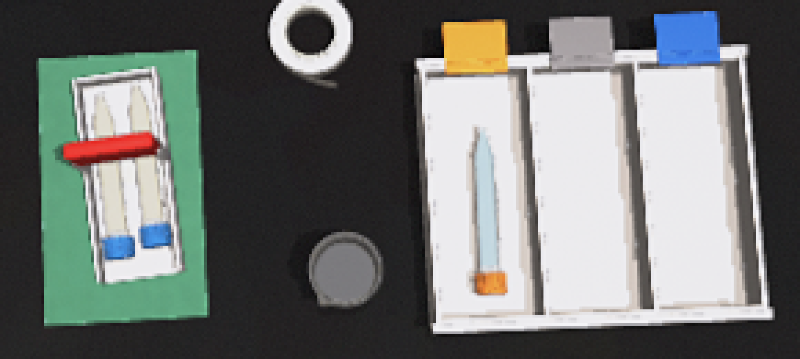

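```bash
python3 - <<'E'
from h import *
s=dict(np.load('pics/top0.npz')); g=cv2.cvtColor(s['image'],cv2.COLOR_RGB2GRAY).astype(np.float32)
def prof(P,Q,n):
    p=[proj(s,P+(Q-P)*t) for t in np.linspace(0,1,n)]; return [int(cv2.getRectSubPix(g,(1,1),q)[0,0]) for q in p]
A=np.array
print('near x .420-.480 step2',prof(A([.42,-.292,.037]),A([.48,-.292,.037]),31))
print('far at side of clip',prof(A([.60,-.323,.037]),A([.66,-.323,.037]),31))
print('y -.24..-.34 step2 x=.5',prof(A([.50,-.24,.037]),A([.50,-.34,.037]),51))
print('y x=.6',prof(A([.60,-.24,.037]),A([.60,-.34,.037]),51))
E
```

```text
near x .420-.480 step2 [33, 34, 33, 32, 33, 32, 32, 34, 31, 23, 148, 236, 237, 235, 235, 228, 196, 217, 236, 235, 235, 235, 235, 235, 235, 235, 235, 235, 235, 235, 235]
far at side of clip [84, 83, 83, 83, 84, 83, 82, 81, 82, 81, 81, 80, 79, 78, 80, 155, 228, 237, 237, 234, 178, 50, 29, 33, 34, 34, 32, 32, 34, 33, 33]
y -.24..-.34 step2 x=.5 [184, 141, 103, 87, 83, 77, 183, 237, 236, 235, 235, 235, 235, 235, 235, 235, 235, 235, 235, 235, 235, 235, 235, 235, 235, 235, 235, 235, 235, 235, 235, 235, 235, 235, 235, 237, 215, 203, 171, 118, 88, 85, 85, 84, 66, 231, 223, 106, 26, 32, 35]
y x=.6 [118, 86, 83, 80, 123, 210, 231, 233, 235, 235, 235, 235, 235, 235, 235, 235, 235, 235, 235, 235, 235, 235, 235, 235, 235, 234, 235, 235, 235, 235, 235, 235, 236, 222, 203, 198, 202, 171, 114, 86, 84, 84, 78, 153, 242, 192, 80, 27, 32, 33, 32]
```

```bash
cat > g.py <<'E'
import sys,numpy as np
# usage: g.py x y z yaw(deg)  -> x y z yaw target ; prints shares
def sh(c,t):
    y=np.radians(c[3]); X=np.array([np.cos(y),np.sin(y),0]); Y=np.array([np.sin(y),-np.cos(y),0]); Z=np.array([0,0,-1])
    d=np.array(t[:3])-np.array(c[:3]); w=-((t[3]-c[3]+180)%360-180)/180
    return np.round([d@X/.15,d@Y/.15,d@Z/.15,w],3)
def ap(c,s):
    y=np.radians(c[3]); X=np.array([np.cos(y),np.sin(y),0]); Y=np.array([np.sin(y),-np.cos(y),0]); Z=np.array([0,0,-1])
    return np.round(np.r_[np.array(c[:3])+.15*(s[0]*X+s[1]*Y+s[2]*Z),c[3]-180*s[3]],4)
E
python3 - <<'E'
from g import *
c=[.182,.519,.22,160.7]
for t in ([.309,.414,.22,187],[.436,.308,.22,187],[.563,.203,.22,187],[.563,.203,.11,187],[.563,.203,.083,187]):
    s=sh(c,t);print(s,ap(c,s));c=t
E
```

```text
[-1.03  -0.381  0.    -0.146] [  0.3089   0.414    0.22   186.98  ]
[-0.754 -0.805  0.     0.   ] [  0.436    0.3079   0.22   187.    ]
[-0.755 -0.798  0.     0.   ] [  0.563   0.203   0.22  187.   ]
[0.    0.    0.733 0.   ] [5.63e-01 2.03e-01 1.10e-01 1.87e+02]
[0.   0.   0.18 0.  ] [5.63e-01 2.03e-01 8.30e-02 1.87e+02]
```

carry_out:
  motion: "-0.25 -0.1 0 -0.04; -0.5 -0.2 0 -0.08; -0.75 -0.3 0 -0.11; -1 -0.38 0 -0.146; -1 -0.38 0 -0.146; -1 -0.38 0 -0.146; -1 -0.38 0 -0.146; -1 -0.38 0 -0.146"
  grip: 1

```text
time: 0.9
tool_pos: [0.3035, 0.4164, 0.2193]
ee_rot: [3.142, -0.001, -3.018]
wrist_force: [0.2, 0.1, -0.0]
width: 0.0941
finger_force: 0.0
```

carry_out:
  motion: "-0.2 -0.2 0 0; -0.4 -0.4 0 0; -0.6 -0.6 0 0; -0.77 -0.8 0 0; -0.77 -0.8 0 0; -0.77 -0.8 0 0; -0.77 -0.8 0 0; -0.77 -0.8 0 0"

```text
time: 1.7
tool_pos: [0.4327, 0.3119, 0.2196]
ee_rot: [3.141, 0.0, -3.017]
wrist_force: [-0.4, -0.5, 0.4]
width: 0.0939
finger_force: 0.0
```

carry_out:
  motion: "-0.2 -0.2 0 0; -0.4 -0.4 0 0; -0.6 -0.6 0 0; -0.77 -0.8 0 0; -0.77 -0.8 0 0; -0.77 -0.8 0 0; -0.77 -0.8 0 0; -0.77 -0.8 0 0"

```text
time: 2.5
tool_pos: [0.562, 0.207, 0.2199]
ee_rot: [3.141, 0.0, -3.017]
wrist_force: [-0.1, -1.0, -0.1]
width: 0.094
finger_force: 0.0
```

```bash
python3 - <<'E'
from h import *
R=[]
for n,(x0,y0,x1,y1) in(('top0',(195,200,275,315)),('side0',(255,262,295,315))):
    s=dict(np.load(f'pics/{n}.npz')); hsv=cv2.cvtColor(s['image'],cv2.COLOR_RGB2HSV).astype(int)[y0:y1,x0:x1]
    m=((hsv[...,0]<8)|(hsv[...,0]>172))&(hsv[...,1]>150)&(hsv[...,2]>60)
    v,u=np.nonzero(m); print(n,len(u),u.min()+x0,u.max()+x0,v.min()+y0,v.max()+y0); o,d=ray(s,u.mean()+x0,v.mean()+y0); R.append((o,d/np.linalg.norm(d)))
(o1,d1),(o2,d2)=R
t=np.linalg.lstsq(np.c_[d1,-d2],o2-o1,rcond=None)[0]; print(o1+t[0]*d1,o2+t[1]*d2)
s=shot('side','side1'); cv2.imwrite('pics/c2.png',cv2.resize(s['image'][200:380,190:410,::-1],None,fx=3,fy=3))
E
```

```text
top0 261 213 247 238 249
side0 459 265 286 271 306
[0.56505717 0.20440912 0.0950139 ] [0.56469326 0.20422    0.09493094]
```

View pics/c2.png

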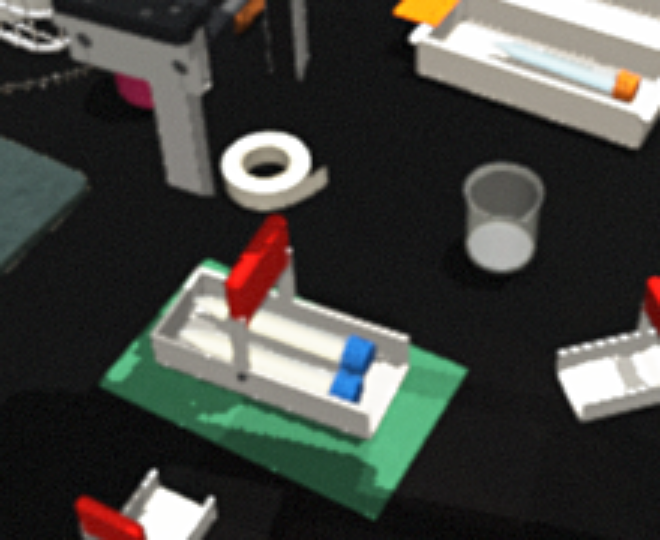

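carry_out:
  motion: "-0.013 -0.02 0.2 0; -0.013 -0.02 0.4 0; -0.013 -0.02 0.55 0; -0.013 -0.02 0.7 0; -0.013 -0.02 0.8 0; -0.013 -0.02 0.9 0; -0.013 -0.02 0.913 0; -0.013 -0.02 0.913 0"

```text
time: 3.35
tool_pos: [0.5653, 0.2031, 0.0826]
ee_rot: [3.142, 0.0, -3.019]
wrist_force: [-0.5, -0.1, -0.3]
width: 0.094
finger_force: 0.0
```

carry_out:
  motion: "0 0 0 0; 0 0 0 0; 0 0 0 0; 0 0 0 0; 0 0 0 0; 0 0 0 0; 0 0 0 0; 0 0 0 0"
  grip: -1

```text
time: 4.15
tool_pos: [0.5655, 0.203, 0.083]
ee_rot: [3.141, 0.001, -3.02]
wrist_force: [-0.6, 0.7, 2.2]
width: 0.062
finger_force: 30.0
```

carry_out:
  motion: "0 0 -0.05 0; 0 0 -0.1 0; 0 0 -0.15 0; 0 0 -0.25 0; 0 0 -0.35 0; 0 0 -0.4 0; 0 0 -0.47 0; 0 0 -0.5 0"

```text
time: 4.95
tool_pos: [0.5658, 0.203, 0.1593]
ee_rot: [3.141, 0.002, -3.02]
wrist_force: [-0.2, 0.4, -3.4]
width: 0.0619
finger_force: 30.0
```

```bash
python3 - <<'E'
from h import *
s=shot('side','side2'); cv2.imwrite('pics/c3.png',cv2.resize(s['image'][180:360,190:410,::-1],None,fx=3,fy=3))
E
```

```text
(no output)
```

View pics/c3.png

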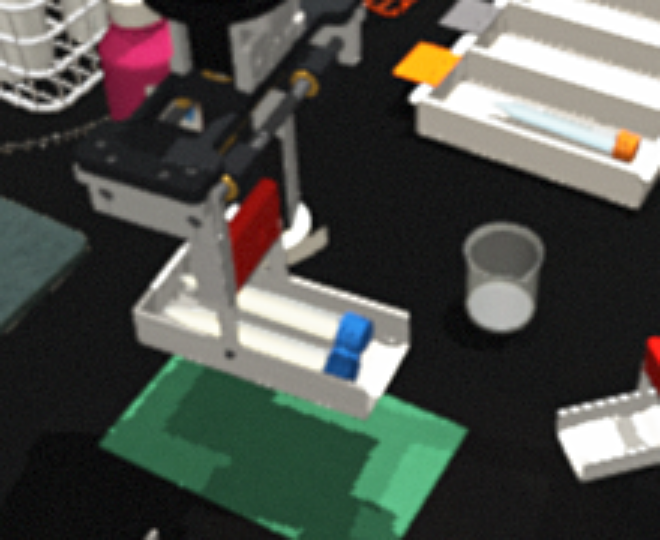

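carry_out:
  motion: "0 -0.02 -0.05 0; 0.01 -0.08 -0.12 0; 0.02 -0.17 -0.2 0; 0.04 -0.28 -0.28 0; 0.06 -0.4 -0.34 0; 0.08 -0.53 -0.38 0; 0.1 -0.67 -0.4 0; 0.12 -0.82 -0.4 0"

```text
time: 5.8
tool_pos: [0.5626, 0.0764, 0.2197]
ee_rot: [-3.141, 0.003, -3.021]
wrist_force: [-0.2, -0.3, -3.0]
width: 0.0618
finger_force: 30.0
```

carry_out:
  motion: "0.02 -0.15 0 0; 0.04 -0.3 0 0; 0.06 -0.44 0 0; 0.08 -0.58 0 0; 0.1 -0.7 0 0; 0.12 -0.82 0 0; 0.14 -0.92 0 0; 0.15 -1 0 0"

```text
time: 6.6
tool_pos: [0.5579, -0.075, 0.2183]
ee_rot: [-3.141, 0.001, -3.021]
wrist_force: [-0.7, 0.4, -3.0]
width: 0.0624
finger_force: 30.0
```

carry_out:
  motion: "0.02 -0.1 0 0; 0.04 -0.22 0 0.005; 0.06 -0.36 0 0.01; 0.08 -0.5 0 0.02; 0.1 -0.65 0 0.025; 0.12 -0.78 0 0.029; 0.14 -0.9 0 0.029; 0.15 -1 0 0.029"

```text
time: 7.4
tool_pos: [0.5539, -0.2261, 0.2175]
ee_rot: [3.142, -0.0, -3.111]
wrist_force: [0.7, 0.4, -3.4]
width: 0.062
finger_force: 30.0
```

carry_out:
  motion: "0 -0.1 0 0; 0.01 -0.18 0 0; 0.01 -0.25 0 0; 0.02 -0.31 0 0; 0.02 -0.36 0 0; 0.03 -0.4 0 0; 0.03 -0.42 0 0; 0.03 -0.42 0 0"

```text
time: 8.2
tool_pos: [0.5516, -0.288, 0.2175]
ee_rot: [3.141, 0.0, -3.111]
wrist_force: [0.0, 0.6, -2.8]
width: 0.0615
finger_force: 30.0
```

```bash
python3 - <<'E'
from h import *
o=robot.get_obs(); print(o['tool_pos'],o['ee_rot'],o['wrist_force'])
s=shot('side','side3'); t=shot('top','top3')
cv2.imwrite('pics/c4.png',np.hstack([cv2.resize(s['image'][60:280,270:470,::-1],(400,440)),cv2.resize(t['image'][180:345,370:520,::-1],(400,440))]))
E
```

```text
[ 0.55157658 -0.28797688  0.21747229] [ 3.14139666e+00  6.76480842e-05 -3.11106678e+00] [ 0.0200961   0.55260161 -2.84091023]
```

View pics/c4.png

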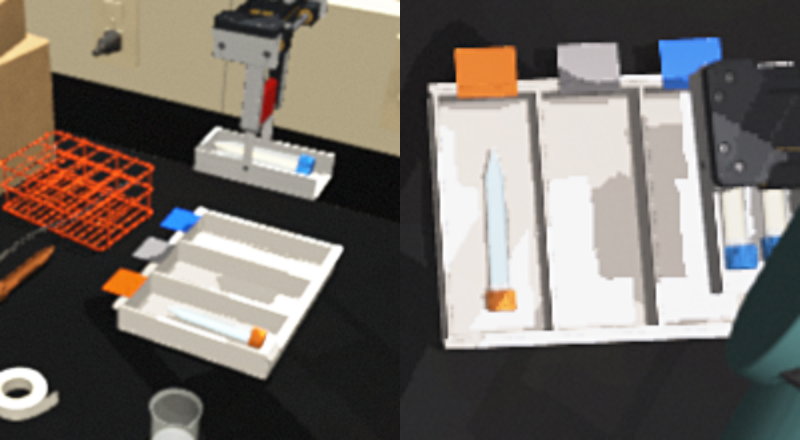

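carry_out:
  motion: "0 -0.02 0.1 0; 0 -0.02 0.2 0; 0 -0.02 0.32 0; 0 -0.02 0.44 0; 0 -0.02 0.53 0; 0 -0.02 0.58 0; 0 -0.02 0.6 0; 0 -0.02 0.6 0"

```text
time: 9.1
tool_pos: [0.5517, -0.2907, 0.1272]
ee_rot: [3.141, -0.0, -3.111]
wrist_force: [-0.3, 0.4, -2.9]
width: 0.0619
finger_force: 30.0
```

carry_out:
  motion: "0 0 0.04 0; 0 0 0.08 0; 0 0 0.12 0; 0 0 0.16 0; 0 0 0.19 0; 0 0 0.22 0; 0 0 0.24 0; 0 0 0.24 0"

```text
time: 9.9
tool_pos: [0.5514, -0.2906, 0.0908]
ee_rot: [3.141, -0.001, -3.111]
wrist_force: [-0.5, -1.0, -3.9]
width: 0.0618
finger_force: 30.0
```

```bash
python3 - <<'E'
from h import *
s=shot('side','side4'); t=shot('top','top4')
cv2.imwrite('pics/c5.png',np.hstack([cv2.resize(s['image'][100:260,300:460,::-1],(400,400)),cv2.resize(t['image'][180:345,370:520,::-1],(400,400))]))
E
```

```text
(no output)
```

View pics/c5.png

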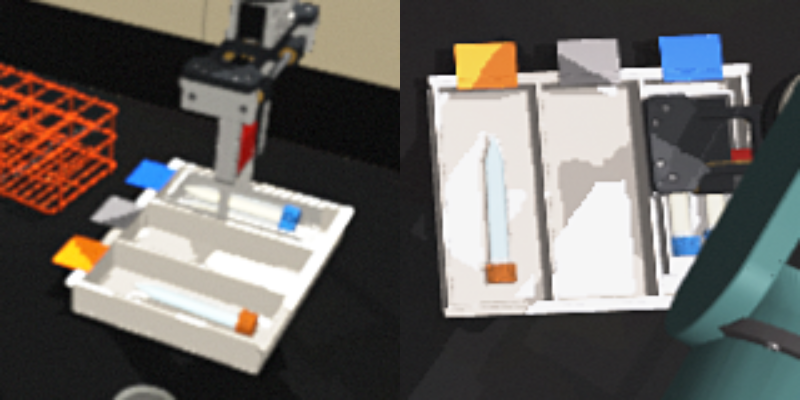

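carry_out:
  motion: "0.03 0 0.02 0; 0.07 0 0.025 0; 0.1 0 0.02 0; 0.12 0 -0.005 0; 0.14 0 -0.03 0; 0.16 0 -0.05 0; 0.175 0 -0.065 0; 0.175 0 -0.065 0"

```text
time: 10.8
tool_pos: [0.5266, -0.2919, 0.1029]
ee_rot: [-3.14, 0.004, -3.111]
wrist_force: [6.0, 0.7, -1.2]
width: 0.0618
finger_force: 30.0
```

```bash
python3 - <<'E'
from h import *
s=shot('side','side5'); t=shot('top','top5')
cv2.imwrite('pics/c6.png',np.hstack([cv2.resize(s['image'][110:240,310:470,::-1],(460,374)),cv2.resize(t['image'][180:345,420:520,::-1],(227,374))]))
E
```

```text
(no output)
```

View pics/c6.png

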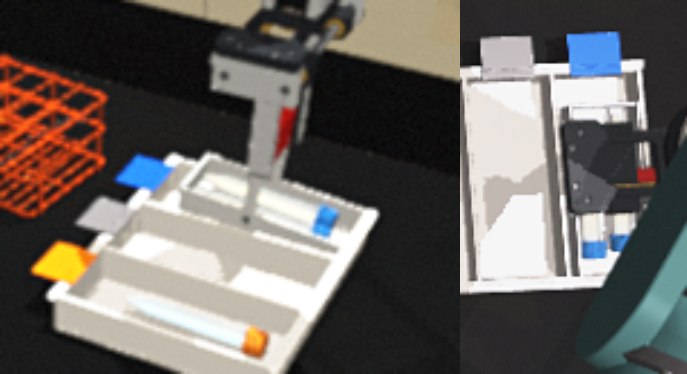

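carry_out:
  motion: "0.02 0 0 0; 0.045 0 -0.015 0; 0.07 0 -0.035 0; 0.095 0 -0.053 0; 0.12 0 -0.065 0; 0.145 0 -0.08 0; 0.17 0 -0.09 0; 0.19 0 -0.1 0"

```text
time: 11.7
tool_pos: [0.4994, -0.2929, 0.1192]
ee_rot: [-3.139, 0.007, -3.11]
wrist_force: [7.0, -0.1, 1.8]
width: 0.0614
finger_force: 30.0
```

carry_out:
  motion: "0.02 0 -0.015 0; 0.04 0 -0.025 0; 0.06 0 -0.032 0; 0.08 0 -0.038 0; 0.1 0 -0.042 0; 0.11 0 -0.045 0; 0.11 0 -0.045 0; 0.11 0 -0.045 0"

```text
time: 12.5
tool_pos: [0.4815, -0.2936, 0.1246]
ee_rot: [-3.139, 0.003, -3.111]
wrist_force: [5.0, -0.7, 2.7]
width: 0.0617
finger_force: 30.0
```

```bash
python3 - <<'E'
from h import *
s=shot('side','side6'); t=shot('top','top6')
cv2.imwrite('pics/c7.png',np.hstack([cv2.resize(s['image'][110:240,310:470,::-1],(460,374)),cv2.resize(t['image'][180:345,420:520,::-1],(227,374))]))
E
```

```text
(no output)
```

View pics/c7.png

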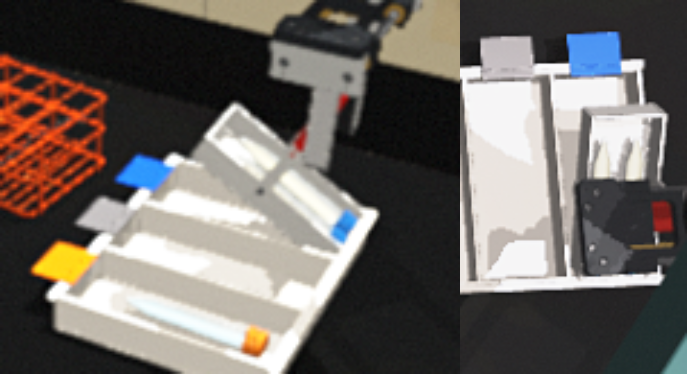

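carry_out:
  motion: "-0.04 0 -0.02 0; -0.12 0 -0.02 0; -0.22 0 -0.02 0; -0.33 0 -0.02 0; -0.44 0 -0.02 0; -0.55 0 -0.02 0; -0.64 0 -0.03 0; -0.7 0 -0.04 0"

```text
time: 13.4
tool_pos: [0.5852, -0.289, 0.1266]
ee_rot: [3.139, -0.005, -3.11]
wrist_force: [-0.5, 0.9, -2.3]
width: 0.0616
finger_force: 30.0
```

carry_out:
  motion: "-0.05 0 -0.05 0; -0.1 0 -0.15 0; -0.15 0 -0.25 0; -0.2 0 -0.35 0; -0.25 0 -0.45 0; -0.28 0 -0.55 0; -0.3 0 -0.62 0; -0.3 0 -0.65 0"

```text
time: 14.2
tool_pos: [0.6309, -0.2885, 0.2281]
ee_rot: [-3.141, 0.001, -3.111]
wrist_force: [-0.3, -0.3, -2.6]
width: 0.0618
finger_force: 30.0
```

```bash
python3 - <<'E'
from h import *
s=shot('side','side7'); t=shot('top','top7')
cv2.imwrite('pics/c8.png',np.hstack([cv2.resize(s['image'][60:260,270:490,::-1],(440,400)),cv2.resize(t['image'][160:345,370:540,::-1],(360,400))]))
E
```

```text
(no output)
```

View pics/c8.png

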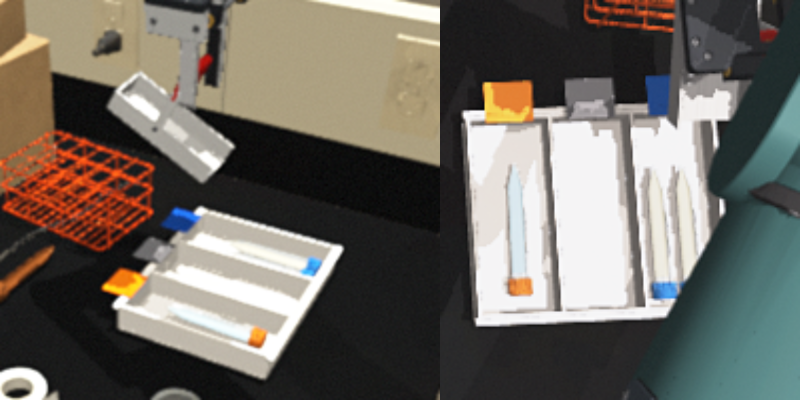

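carry_out:
  motion: "0.03 0.08 0 0; 0.07 0.22 0 0; 0.11 0.38 0 0; 0.15 0.54 0 0; 0.19 0.7 0 0; 0.22 0.84 0 0; 0.26 1 0 0; 0.26 1 0 0"

```text
time: 15.1
tool_pos: [0.5858, -0.1365, 0.2264]
ee_rot: [3.14, -0.001, -3.108]
wrist_force: [-0.1, -1.2, -3.0]
width: 0.0613
finger_force: 30.0
```

carry_out:
  motion: "0.03 0.15 0 0; 0.07 0.3 0 0; 0.11 0.45 0 0; 0.15 0.6 0 0; 0.19 0.75 0 0; 0.22 0.88 0 0; 0.26 1 0 0; 0.26 1 0 0"

```text
time: 15.9
tool_pos: [0.5425, 0.0106, 0.2264]
ee_rot: [3.141, -0.001, -3.108]
wrist_force: [0.7, 0.7, -2.9]
width: 0.0616
finger_force: 30.0
```

carry_out:
  motion: "0.03 0.15 0 0; 0.07 0.3 0 0; 0.11 0.45 0 0; 0.15 0.6 0 0; 0.19 0.75 0 0; 0.22 0.88 0 0; 0.26 1 0 0; 0.26 1 0 0"

```text
time: 16.7
tool_pos: [0.4994, 0.1587, 0.2263]
ee_rot: [3.141, -0.0, -3.109]
wrist_force: [0.0, -0.5, -2.0]
width: 0.062
finger_force: 30.0
```

carry_out:
  motion: "0.03 0.15 0 0; 0.06 0.28 0.05 0; 0.08 0.35 0.15 0; 0.08 0.35 0.28 0; 0.08 0.35 0.42 0; 0.08 0.35 0.55 0; 0.08 0.35 0.65 0; 0.08 0.35 0.675 0"

```text
time: 17.5
tool_pos: [0.4847, 0.2086, 0.1221]
ee_rot: [-3.14, -0.005, -3.112]
wrist_force: [-0.9, 0.2, -2.4]
width: 0.0614
finger_force: 30.0
```

```bash
python3 - <<'E'
from h import *
o=robot.get_obs();print(o['tool_pos'],o['wrist_force'])
s=shot('side','side8');t=shot('top','top8')
g=cv2.cvtColor(t['image'],cv2.COLOR_RGB2HSV)
# expected lip & rear tops of boat for tilt th, compare with side view red bar extents
hsv=cv2.cvtColor(s['image'],cv2.COLOR_RGB2HSV).astype(int); m=((hsv[...,0]<8)|(hsv[...,0]>172))&(hsv[...,1]>150)&(hsv[...,2]>60); m[:230]=0;m[330:]=0;m[:,:230]=0;m[:,380:]=0
v,u=np.nonzero(m);print(len(u),u.mean(),v.mean())
w=((hsv[...,1]<50)&(hsv[...,2]>110)).astype(np.uint8); w[:200]=0;w[350:]=0;w[:,:240]=0;w[:,345:]=0
c=max(cv2.findContours(w,0,2)[0],key=cv2.contourArea);print(cv2.contourArea(c),c[:,0].min(0),c[:,0].max(0),c[c[:,0,1].argmax(),0],c[c[:,0,0].argmax(),0],c[c[:,0,1].argmin(),0],c[c[:,0,0].argmin(),0])
G=o['tool_pos']+[0,0,.005]
for th in(30,35,40,45):
    a=np.radians(th); print(th,[[int(q) for q in proj(s,G+[x*np.cos(a)+z*np.sin(a)*-1*-1*0+(-(-z))*-np.sin(a)*1, y, x*np.sin(a)+z*np.cos(a)])] for x,z in((-85,-85),(65,-57)) for x,z in[(x/1e3,z/1e3)] for y in(.031,-.031)])
E
```

```text
[0.48473284 0.20861978 0.12212306] [-0.91777596  0.21654496 -2.35208436]
39 307.8205128205128 288.12820512820514
2918.5 [253 277] [340 349] [313 349] [340 324] [259 277] [253 298]
30 [[319, 357], [337, 331], [260, 294], [281, 271]]
35 [[314, 355], [332, 330], [259, 291], [280, 268]]
40 [[309, 353], [327, 328], [258, 288], [279, 265]]
45 [[304, 350], [322, 326], [258, 285], [279, 262]]
```

carry_out:
  motion: "-0.02 0 0.04 0; -0.08 0 0.055 0; -0.14 0 0.07 0; -0.2 0 0.09 0; -0.27 0 0.115 0; -0.33 0 0.15 0; -0.39 0 0.185 0; -0.42 0 0.205 0"

```text
time: 18.4
tool_pos: [0.553, 0.2123, 0.0973]
ee_rot: [3.14, 0.008, -3.111]
wrist_force: [1.8, -0.4, 6.2]
width: 0.0616
finger_force: 30.0
```

carry_out:
  motion: "-0.03 0 0.02 0; -0.05 0 0.035 0; -0.07 0 0.05 0; -0.08 0 0.06 0; -0.08 0 0.06 0; -0.08 0 0.06 0; -0.08 0 0.06 0; -0.08 0 0.06 0"

```text
time: 19.2
tool_pos: [0.564, 0.2127, 0.0881]
ee_rot: [3.14, 0.007, -3.111]
wrist_force: [3.7, -0.2, 5.5]
width: 0.0623
finger_force: 30.0
```

carry_out:
  motion: "-0.01 0 0.01 0; -0.015 0 0.02 0; -0.015 0 0.03 0; -0.015 0 0.035 0; -0.015 0 0.035 0; -0.015 0 0.035 0; -0.015 0 0.035 0; -0.015 0 0.035 0"

```text
time: 20.0
tool_pos: [0.5656, 0.2127, 0.0823]
ee_rot: [3.141, 0.005, -3.111]
wrist_force: [2.8, 0.8, 4.8]
width: 0.0616
finger_force: 30.0
```

carry_out:
  motion: "0 0 0 0; 0 0 0 0; 0 0 0 0; 0 0 0 0; 0 0 0 0; 0 0 0 0; 0 0 0 0; 0 0 0 0"
  grip: 1

```text
time: 20.8
tool_pos: [0.5632, 0.2123, 0.0803]
ee_rot: [3.141, 0.0, -3.111]
wrist_force: [0.2, 0.2, -0.2]
width: 0.0939
finger_force: 0.0
```

carry_out:
  motion: "0 0 -0.05 0; 0 0 -0.15 0; 0 0 -0.3 0; 0 0 -0.45 0; 0 0 -0.6 0; 0 0 -0.75 0; 0 0 -0.9 0; 0 0 -1 0"

```text
time: 21.6
tool_pos: [0.5639, 0.2125, 0.2342]
ee_rot: [3.14, 0.005, -3.111]
wrist_force: [0.2, -0.5, -0.3]
width: 0.0937
finger_force: 0.0
```

carry_out:
  motion: "0.1 0.1 0 0; 0.25 0.25 0 0; 0.4 0.4 0 0; 0.6 0.6 0 0; 0.8 0.8 0 0; 1 1 0 0; 1 1 0 0; 1 1 0 0"

```text
time: 22.4
tool_pos: [0.4083, 0.3581, 0.2311]
ee_rot: [3.142, 0.001, -3.109]
wrist_force: [0.8, -0.4, -0.7]
width: 0.0939
finger_force: 0.0
```

```bash
python3 - <<'E'
from h import *
o=robot.get_obs();print(o['tool_pos'],o['wrist_force'],o['width'],o['time'])
R=[]
for n,f in(('top','top9'),('side','side9')):
    s=shot(n,f); h=cv2.cvtColor(s['image'],cv2.COLOR_RGB2HSV).astype(int)
    red=((h[...,0]<8)|(h[...,0]>172))&(h[...,1]>150)&(h[...,2]>60)
    x0,y0,x1,y1=(195,200,275,315) if n=='top' else (245,255,300,320)
    v,u=np.nonzero(red[y0:y1,x0:x1]); print(n,len(u),u.mean()+x0,v.mean()+y0); o_,d=ray(s,u.mean()+x0,v.mean()+y0);R.append((o_,d/np.linalg.norm(d)))
    if n=='top':
        w=(h[...,1]<60)&(h[...,2]>120)|red; m=np.zeros(w.shape,np.uint8); m[200:315,200:270]=w[200:315,200:270]
        c=max(cv2.findContours(cv2.morphologyEx(m,3,np.ones((5,5))),0,2)[0],key=cv2.contourArea)[:,0]
        print('boat',cv2.minAreaRect(np.array([onz(s,*p,.031)[:2]*1000 for p in c],np.float32)))
        b=((h[...,0]>95)&(h[...,0]<125)&(h[...,1]>120)&(h[...,2]>80)).astype(np.uint8); b[:,:430]=0;b[:215]=0;b[:,515:]=0
        for c in cv2.findContours(b,0,2)[0]:
            if len(c)>4: print('cap',onz(s,*c[:,0].mean(0),.025))
(o1,d1),(o2,d2)=R
t=np.linalg.lstsq(np.c_[d1,-d2],o2-o1,rcond=None)[0]; print(o1+t[0]*d1,o2+t[1]*d2)
E
```

```text
[0.40826844 0.35811012 0.23108159] [ 0.76723232 -0.43145977 -0.68537085] 0.09390557052835743 22.4
top 259 224.6138996138996 238.5096525096525
boat ((563.9727783203125, 218.62440490722656), (153.4330596923828, 77.67138671875), 3.2071053981781006)
cap [ 0.46543103 -0.27621834  0.025     ]
cap [ 0.46306428 -0.29936215  0.025     ]
side 110 268.91818181818184 297.9909090909091
[0.57772417 0.21755061 0.07506146] [0.57351438 0.21535552 0.07403711]
```

carry_out:
  motion: "0.2 0.1 -0.1 0; 0.4 0.3 -0.2 0; 0.5 0.5 -0.3 0; 0.5 0.7 -0.4 0; 0.5 0.9 -0.4 0; 0.5 1 -0.4 0; 0.5 1 -0.4 0; 0.5 1 -0.4 0"

```text
time: 23.3
tool_pos: [0.3303, 0.5043, 0.2898]
ee_rot: [-3.14, -0.0, -3.113]
wrist_force: [-0.4, -0.3, 0.5]
width: 0.0945
finger_force: 0.0
```

```bash
python3 - <<'E'
from h import *
R={}
for tag in('0','10'):
  R=[]
  for n in('top','side'):
    s=shot(n,n+tag) if tag=='10' else dict(np.load(f'pics/{n}0.npz')); h=cv2.cvtColor(s['image'],cv2.COLOR_RGB2HSV).astype(int)
    red=((h[...,0]<8)|(h[...,0]>172))&(h[...,1]>150)&(h[...,2]>60)
    x0,y0,x1,y1=(195,200,275,315) if n=='top' else (245,255,300,320)
    v,u=np.nonzero(red[y0:y1,x0:x1]); print(tag,n,len(u),u.min()+x0,u.max()+x0,v.min()+y0,v.max()+y0); o_,d=ray(s,u.mean()+x0,v.mean()+y0);R.append((o_,d/np.linalg.norm(d)))
    if n=='top':
        w=(h[...,1]<60)&(h[...,2]>120)|red; m=np.zeros(w.shape,np.uint8); m[200:315,200:270]=w[200:315,200:270]
        c=max(cv2.findContours(cv2.morphologyEx(m,3,np.ones((5,5))),0,2)[0],key=cv2.contourArea)[:,0]
        print('boat',cv2.minAreaRect(np.array([onz(s,*p,.031)[:2]*1000 for p in c],np.float32)))
  (o1,d1),(o2,d2)=R
  t=np.linalg.lstsq(np.c_[d1,-d2],o2-o1,rcond=None)[0]; print(o1+t[0]*d1,o2+t[1]*d2)
E
```

```text
0 top 261 213 247 238 249
boat ((554.346435546875, 208.49032592773438), (153.0255584716797, 75.14781188964844), 7.345745086669922)
0 side 459 265 286 271 306
[0.56505717 0.20440912 0.0950139 ] [0.56469326 0.20422    0.09493094]
10 top 261 208 242 235 243
boat ((563.9727783203125, 218.62440490722656), (153.4330596923828, 77.67138671875), 3.2071053981781006)Traceback (most recent call last):
  File "<stdin>", line 9, in <module>
    return umr_minimum(a, axis, None, out, keepdims, initial, where)
ValueError: zero-size array to reduction operation minimum which has no identity
```

```bash
python3 -c "
from bench import robot
print(robot.close_job())"
```

```text
the job is handed in; nothing more can be done
None
```

The job is handed in at about 23 s of the 56 s allowed; no verdict came back. In the last pictures both blue-capped tubes lie flat in the blue-clip cell, and the empty boat stands released on its mat about 14 mm from the middle. Its level was checked from the top view only, because the arm blocked the side camera. I saw no sign that the other items moved, but I did not re-measure them at the end.

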